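# Draw the scale rule out of its fitted case and hold it ready

## Robot

A 6-joint arm with a two-finger parallel gripper is mounted at the origin on the work surface; the furniture and walls round the work are solid. World frame = base frame: x ahead of the robot, y to its left, z up, the work surface at z = 0. Lengths are in m, angles in rad, forces in N, time in s.
With the tool pointing down it reaches from about 0.4 to 0.825 m from the base axis. Payload 7 kg.
Tool frame: the origin (TCP) lies on the centre line of the jaws, within the pads' length; the fingertips stand 22 mm ahead of it and the grasp point (between the pads) lies 3 mm ahead of it; z points along the fingers, y is the line along which they close (so a half turn about z gives the same grasp; the last joint's range is limited). The gripper opens to 88 mm and grips with 3 to 60 N. Pads are 19 mm wide; open, the fingers measure 130 mm over their backs; the gripper's body (78 mm by 193 mm) begins 47 mm behind the grasp point.
Start: joints at [0.288, 0.359, 0.012, 0, -1.224, -0.288], TCP at [0.675, -0, 0.249] pointing down, gripper open.
Joint ranges: [-3.07, 3.07], [-1.43, 2.12], [-1.02, 1.25], [-3.03, 1.67], [-3.05, -0], [-3.03, 3.03]. Speed limits (rad/s): [2.39, 2.39, 3.01, 3.14, 3.14, 3.14].

## Interface

Orientations are given as a rotation vector (axis times angle).
In Python, from rig import sensors, eyes, workorder gives the robot as it stands. The module is installed in compiled form; this text tells all that it offers.
- The arm moves only by the tool servo_tool, never from a script. Its argument "targets" is a list of rows, each an object with "dr": the turn, a rotation vector about the tool's x, y, z normalised to -1 to 1, where 1 is pi/2 rad, a list of three; "offset": the shift along the tool's x, y, z normalised to -1 to 1, where 1 is 300 mm, a list of three; "hand": the gripper's target within -1 to 1 (shut at 1, half-way at 0, fully open at -1). A call has 1 to 20 rows; each row is the pose to reach, as a shift and turn from the pose commanded when the call began, along the tool's axes at that moment; what a row does not reach only later rows make up. A row lasts 1/8 s, in which the tool goes at most 62.5 mm and 10.7 degrees, less where a joint would pass 70% of its speed; a pose out of reach is approached as far as the arm can. A call with a number of a shift or a turn outside -1 to 1 is refused whole. A call with a gripper value outside its range is refused whole. The fingers move at their own pace and stop on an object; "squeeze" is the grip in N (left out, the last holds). Time passes only in rows, so rows that repeat a pose let the fingers close. It gives the time, the measured TCP pose, the force, the opening and the grip force at its end, in the units of the state.
- sensors.sense(): the state, without advancing time (a new reading comes with each control period).
- eyes.snapshot(name): name is "scene" or "side" or "wrist"; returns (picture, depth): 420x560x3 uint8, blue, green, red; 420x560 float32, m along the optical axis (not along the pixel's ray), 0 where there is no reading.
- eyes.get_calibration(name): a dict with "fx", "fy", "cx", "cy" (pixels), "R" (3x3) and "t" (3): a world point X has camera coordinates R X + t. Camera axes: x right, y down, z forward; pixel columns grow to the right and rows downward; lengths in m; the calibration is good to about 2 mm. A picture is of the moment at which its call begins: read the wrist's pose just before it. get_calibration takes no time and is no camera call; for the wrist camera it gives the pose at the moment of the call.
- workorder.sign_off(): hands the job in; it is judged then, once.
The state is a dict: "t": time; "joint_pos": joint angles; "qd": joint speeds; "joint_torque": joint torques, N m; "position": TCP position; "orientation": TCP orientation; "force": force on the tool from outside, world axes, zero at the start; "wrist_torque": the same for the moment, N m; "width": opening from 0.0 (shut) to 1.0 (fully open); "grip_force": force on a finger pad.
Only numpy, scipy, OpenCV 4.12 (cv2) and the standard library are available. Lean on these libraries where they do the work, as an engineer would, in place of code of your own. Each camera call takes 0.05 s, during which the arm holds its last target. There are 200 camera calls.

## Task

Take the scale rule out of its fitted instrument case: lift its free end out of the cradle, tip the rule up, and draw it slantwise out from under the fixed deck that covers its other end, without forcing it against the deck, shifting the case or disturbing the eraser in its pocket. Finish while still holding the rule in the gripper, still, level and face up, with all of it at least 12 cm above the desk and clear of everything, ready for the person across the desk to take; do not put it down or let go.

Things in the scene. Friction and masses are not known exactly. Their poses are not given: they have to be found in the camera images.
- instrument_case: open walnut drawing-instrument case, 132 x 236 x 58 mm, loose on the desk, 1.6 kg. Origin: centre of its underside; y is its long axis, z up. Walls 8 mm, rim 58 mm up; inside 116 mm wide (x -58..58), 220 mm long (y -110..110), floor 5 mm up. A fixed deck, level with the rim, roofs its -y end as far as y = -60; the rest is open. Two green baize cradle blocks inside carry the rule
- case_deck: the fixed deck, part of the case. Origin: middle of the lower edge of the 8 mm thick fascia that hangs from the deck's edge: case x 0, y -60, z 42 mm (axes as the case). Behind it, under the deck (case y -110..-55), the case is empty down to its floor (5 mm up), so the end of the rule can dip there
- finger_well (a point): middle of the floor of the empty finger well between the cradle blocks: case x 0, y 31.5, z 5 mm (axes as the case). The well takes the full inner width (116 mm) and y 3..60 mm; the rule bridges it with its underside 19 mm above this point and both its edges free to be pinched
- channel_end (a point): middle of the channel floor at its closed +y end: case x 0, y 105, z 24 mm (axes as the case). Channel 31 mm wide, centred on x = 0, 6 mm deep, cut in the cradle blocks (case y -55..3 and 60..110; tops 30 mm up); the rule lies loose in it, nothing clamps it. A brass tin let into the first block at x 36, y -26 stands 36 mm up
- scale_rule: flat boxwood rule with brass ends, 25 mm wide (x), 208 mm long (y), 9 mm thick, about 50 g. Origin: centre of its underside; z out of its face, y along it. At the start it lies face up in the channel along the case's y axis, underside 24 mm above the desk, centre at case y -2 mm; its -y end reaches 46 mm under the deck, its top 9 mm below the fascia
- rule_free_end (a point): centre of the rule's +y end face (half-way up its thickness), the end away from the deck
- rule_tucked_end (a point): centre of the rule's -y end face (half-way up its thickness), the end under the deck at the start
- eraser: eraser in a paper sleeve, 20 x 48 x 12 mm, in a 6 mm deep pocket of the first cradle block, beside the rule at case x -39, y -26 mm. Origin: centre of its underside. It stays there
Things that resemble listed ones, but are neither listed nor needed, are in the scene too. Leave any red look-alike of the scale_rule alone.

How it is judged:
By the outcome, as a careful person would: the job done as asked, in the order asked, and still so for the second after the job is handed in, while the arm keeps its last pose, push and grip.
It also fails if it takes over 40 s, if anything falls off the work surface, if the arm or the gripper's body presses on something with over 40 N, if the wrist force passes 120 N, or if a joint passes its speed limit or range.

## Working session

There is one attempt and no reset: what is moved stays moved. The work goes in short steps, Python scripts to look and compute and a tool call to move; the robot and the scene stay as the last step left them, time stands still between calls to the robot, and variables do not carry over. Pictures are saved under pics/ and viewed, at most 10 in all, crops included, and the job is handed in when it is done.

Besides the shell and the picture viewer there is one more tool, called after "Request:" by a JSON object that holds its "api" and its "payload", one argument or row to a line. servo_tool: Moves the arm, as the interface text tells. Its arguments: {"type":"object","properties":{"targets":{"type":"array","items":{"type":"object","properties":{"dr":{"type":"array","items":{"type":"number","minimum":-1,"maximum":1}},"offset":{"type":"array","items":{"type":"number","minimum":-1,"maximum":1}},"hand":{"type":"number"}}}},"squeeze":{"type":"number"}},"required":["targets"]}

```bash
mkdir -p pics && cat > h.py <<'E'
import numpy as np, cv2
from rig import sensors, eyes, workorder
def shot(n):
    c=eyes.get_calibration(n); p,d=eyes.snapshot(n); return p,d,c
def world(c,d,u=None,v=None):
    if u is None: v,u=np.mgrid[:d.shape[0],:d.shape[1]]; z=d
    else: z=d[v,u]
    P=np.stack([(u-c['cx'])/c['fx']*z,(v-c['cy'])/c['fy']*z,z],-1)
    return (P-np.array(c['t']).ravel())@np.array(c['R'])
E
python3 - <<'E'
from h import *
s=sensors.sense(); print(s)
for n in("scene","wrist"):
    p,d,c=shot(n); cv2.imwrite(f"pics/{n}0.png",p); np.savez(f"{n}0.npz",p=p,d=d,**{k:np.array(v) for k,v in c.items()})
E
```

```text
{'t': 0.0, 'joint_pos': array([ 2.88081071e-01,  3.59392026e-01,  1.10469811e-02, -3.66719971e-04,
       -1.22409668e+00, -2.88112660e-01]), 'qd': array([-0.00107925,  0.00069117, -0.00097403,  0.00024035, -0.00016167,
       -0.00058129]), 'joint_torque': array([-8.00930356e-04, -5.82726967e+01,  2.93058443e+01,  6.99745238e+00,
        6.93249181e-03, -2.06530804e-04]), 'position': array([ 6.74538362e-01, -3.35211721e-05,  2.47611178e-01]), 'orientation': array([ 2.22036116e+00, -2.22070863e+00, -1.70829939e-03]), 'force': array([-0.25704273,  0.69234126,  0.01958292]), 'wrist_torque': array([-0.03860353,  0.01930619,  0.03528029]), 'grip_force': 0.0, 'width': 1.000379171729474}
```

View pics/scene0.png

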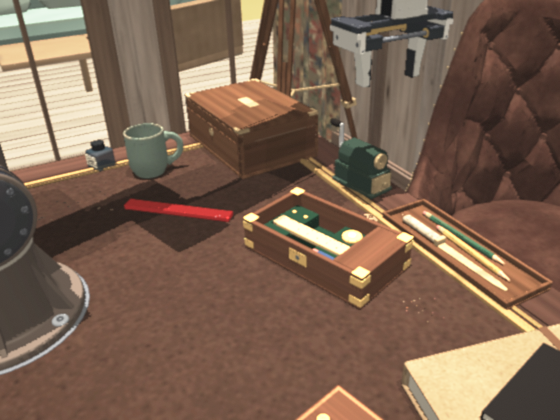

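View pics/wrist0.png

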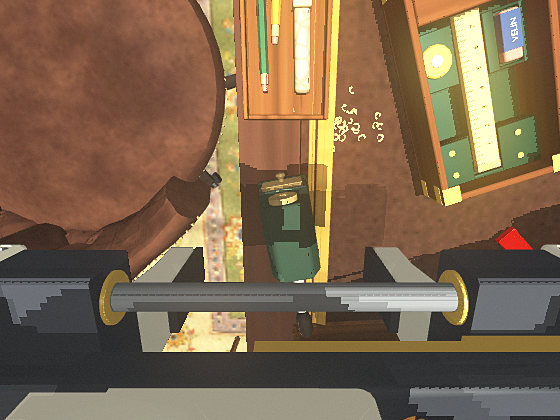

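The scene view shows three rule-like things: the cream rule in the case at (310,237), the red look-alike at (180,210), and the cream stick in the open tray at (470,250). The cream one fits because it lies in green cradles and runs under a deck. In the wrist view it runs from (473,15) to (488,168), with the eraser at (512,35) and the tin at (438,60).

```bash
python3 - <<'E'
from h import *
z=np.load("wrist0.npz"); c={k:z[k] for k in('fx','fy','cx','cy','R','t')}; p,d=z['p'],z['d']
W=world(c,d)
for n,(u,v) in dict(r1=(473,20),r2=(480,90),r3=(487,160),tin=(438,60),floor=(455,130),floor2=(515,108),rimL=(422,180),er=(512,35),desk=(360,60),corn=(452,196),block=(520,150)).items(): print(n,W[v,u].round(4))
hsv=cv2.cvtColor(p,cv2.COLOR_BGR2HSV)
m=(W[...,2]>.028)&(W[...,2]<.038)&(d>0)
roi=np.zeros_like(m); roi[5:180,445:505]=1
m&=roi&(p.min(-1)>110)
n,l,st,_=cv2.connectedComponentsWithStats(m.astype(np.uint8)); k=1+st[1:,4].argmax(); P=W[l==k]
print(st[k],P[:,2].mean()); r=cv2.minAreaRect((P[:,:2]*1000).astype(np.float32)); print(r); print(cv2.boxPoints(r))
# rim, scene
z=np.load("scene0.npz"); c={k:z[k] for k in('fx','fy','cx','cy','R','t')}; p2,d2=z['p'],z['d']; S=world(c,d2)
m=(abs(S[...,2]-.058)<.004)&(d2>0); roi=np.zeros_like(m); roi[180:300,235:420]=1; m&=roi.astype(bool)
r=cv2.minAreaRect((S[m][:,:2]*1000).astype(np.float32)); print('rim',m.sum(),S[m][:,2].mean(),r)
cr=cv2.resize(p2[175:310,230:425],None,fx=4,fy=4); cv2.imwrite("pics/crop.png",cr[:600,:780])
E
```

```text
r1 [ 0.4883 -0.1692  0.0346]
r2 [ 0.4694 -0.1049  0.0336]
r3 [ 0.4483 -0.0321  0.0329]
tin [ 0.5187 -0.133   0.0369]
floor [ 0.4749 -0.0634  0.0066]
floor2 [ 0.4097 -0.0878  0.0059]
rimL [ 0.5084 -0.0055  0.012 ]
er [ 0.448  -0.1558  0.0358]
desk [ 5.890e-01 -1.388e-01 -5.000e-04]
corn [0.4959 0.0024 0.06  ]
block [ 0.4127 -0.0429  0.0312]
[ 454    8   47  164 3778] 0.03321846057896487
((470.2853698730469, -99.50403594970703), (26.343664169311523, 163.1459503173828), 18.79814338684082)
[[ 431.53046   -26.526615]
 [ 484.1018   -180.97032 ]
 [ 509.04028  -172.48146 ]
 [ 456.46893   -18.03775 ]]
rim 3245 0.056979387169462783 ((475.42578125, -119.51748657226562), (134.25804138183594, 238.87188720703125), 18.682985305786133)
```

View pics/crop.png

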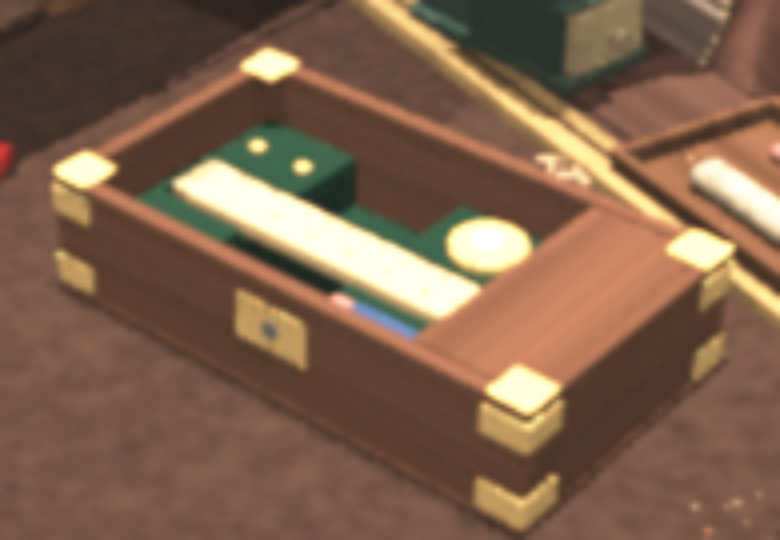

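The crop confirms it: cream rule in green cradles, eraser on one side, tin on the other, tucked under the deck. The rule and rim fits agree on the case centre, (0.4755, -0.1195), with case +y along (-0.322, 0.947). The tin's measured position checks out too. Next I'll hover over the finger well.

Request:
{"api": "servo_tool", "payload": {
  "targets": [
    {"offset": [0.06,0.14,0.05],"dr": [0,0,-0.04],"hand": -0.13},
    {"offset": [0.12,0.28,0.1],"dr": [0,0,-0.08],"hand": -0.13},
    {"offset": [0.18,0.42,0.17],"dr": [0,0,-0.13],"hand": -0.13},
    {"offset": [0.24,0.56,0.25],"dr": [0,0,-0.17],"hand": -0.13},
    {"offset": [0.307,0.696,0.33],"dr": [0,0,-0.209],"hand": -0.13},
    {"offset": [0.307,0.696,0.363],"dr": [0,0,-0.209],"hand": -0.13},
    {"offset": [0.307,0.696,0.363],"dr": [0,0,-0.209],"hand": -0.13},
    {"offset": [0.307,0.696,0.363],"dr": [0,0,-0.209],"hand": -0.13}
  ]
}}

```text
t: 1.1
position: [0.4674, -0.0918, 0.1401]
orientation: [-2.554, 1.828, -0.001]
force: [0.0, -0.8, -0.3]
width: 0.564
grip_force: 0.0
```

```bash
python3 - <<'E'
from h import *
from scipy.spatial.transform import Rotation as Ro
s=sensors.sense(); R=Ro.from_rotvec(s['orientation']).as_matrix(); print(s['t'],s['position'],R.round(4).tolist(),s['width'],s['force'])
C=np.array([.4755,-.1195]); ey=np.array([-.322,.947]); ex=np.array([.947,.322])
p,d,c=shot("wrist"); cv2.imwrite("pics/wrist1.png",p); W=world(c,d)
q=W[...,:2]-C; x=q@ex; y=q@ey
m=(d>0)&(abs(W[...,2]-.033)<.004)&(abs(x)<.02)&(y>-.058)&(y<.108)
P=W[m]; print(m.sum(),P[:,2].mean())
r=cv2.minAreaRect((P[:,:2]*1000).astype(np.float32)); print(r)
yy=y[m];xx=x[m]
for a in np.arange(-.06,.11,.02):
    k=(yy>=a)&(yy<a+.02)
    if k.sum()>20: print(round(a,3),np.percentile(xx[k],[2,98]).round(4),P[k,2].mean().round(4))
print(yy.max())
E
```

```text
1.1 [ 0.46739225 -0.09177992  0.14014794] [[0.3226, -0.9465, 0.0009], [-0.9465, -0.3226, -0.0001], [0.0003, -0.0008, -1.0]] 0.5640833849617898 [ 0.00846368 -0.84807495 -0.26809544]
6780 0.03272341437674761
((470.5234375, -104.89652252197266), (39.9605598449707, 146.8142547607422), 18.806489944458008)
-0.06 [-0.0192  0.0191] 0.0326
-0.04 [-0.0195  0.0193] 0.0325
-0.02 [-0.0193  0.0195] 0.0325
0.0 [-0.0158  0.0129] 0.0331
0.02 [-0.0107  0.013 ] 0.0332
0.04 [-0.0108  0.0132] 0.0332
0.06 [-0.0196  0.0194] 0.0325
0.08 [-0.0192  0.0198] 0.0325
0.08885046273392534
```

View pics/wrist1.png

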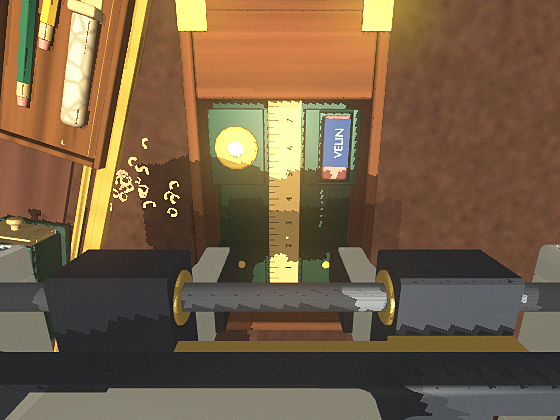

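The view confirms it: rule at column ~285 centred between the fingers, well at rows 185–250, fingers inside the walls. Offset from the rule's centre line is under 1 mm. I'll descend next.

Request:
{"api": "servo_tool", "payload": {
  "targets": [
    {"offset": [0,0,0.1],"hand": -0.13},
    {"offset": [0,0,0.2],"hand": -0.13},
    {"offset": [0,0,0.27],"hand": -0.13},
    {"offset": [0,0,0.32],"hand": -0.13},
    {"offset": [0,0,0.35],"hand": -0.13},
    {"offset": [0,0,0.36],"hand": -0.13},
    {"offset": [0,0,0.36],"hand": -0.13},
    {"offset": [0,0,0.36],"hand": -0.13}
  ]
}}

```text
invalid input
```

Request:
{"api": "servo_tool", "payload": {
  "targets": [
    {"dr": [0,0,0],"offset": [0,0,0.1],"hand": -0.13},
    {"dr": [0,0,0],"offset": [0,0,0.2],"hand": -0.13},
    {"dr": [0,0,0],"offset": [0,0,0.27],"hand": -0.13},
    {"dr": [0,0,0],"offset": [0,0,0.32],"hand": -0.13},
    {"dr": [0,0,0],"offset": [0,0,0.35],"hand": -0.13},
    {"dr": [0,0,0],"offset": [0,0,0.36],"hand": -0.13},
    {"dr": [0,0,0],"offset": [0,0,0.36],"hand": -0.13},
    {"dr": [0,0,0],"offset": [0,0,0.36],"hand": -0.13}
  ]
}}

```text
t: 2.15
position: [0.4666, -0.092, 0.0322]
orientation: [-2.554, 1.828, -0.001]
force: [-0.3, -0.1, 0.2]
width: 0.565
grip_force: 0.0
```

Request:
{"api": "servo_tool", "payload": {
  "targets": [
    {"dr": [0,0,0],"offset": [0,0,0],"hand": 0.2},
    {"dr": [0,0,0],"offset": [0,0,0],"hand": 0.4},
    {"dr": [0,0,0],"offset": [0,0,0],"hand": 1},
    {"dr": [0,0,0],"offset": [0,0,0],"hand": 1},
    {"dr": [0,0,0],"offset": [0,0,0],"hand": 1},
    {"dr": [0,0,0],"offset": [0,0,0],"hand": 1}
  ],
  "squeeze": 25
}}

```text
t: 2.9
position: [0.4663, -0.0921, 0.0318]
orientation: [-2.555, 1.828, -0.0]
force: [-0.6, 0.3, 4.1]
width: 0.288
grip_force: 25.0
```

```bash
cat > plan.py <<'E'
import numpy as np
A=np.array([-55,24.]);T0=np.array([28.9,31.8])
def pose(th,h,s):
    t=np.radians(th);R=np.array([[np.cos(t),-np.sin(t)],[np.sin(t),np.cos(t)]])
    o=A+R@np.array([s,h]); return o,R
def row(th,h,s,ref=(0,0,0)):
    o,R=pose(th,h,s);o2,R2=pose(*ref)
    d=R2.T@((o+R@(T0-A))-(o2+R2@(T0-A)))
    L=lambda a,b:o+R@np.array([a,b])
    loc=lambda y,z:R.T@(np.array([y,z])-o)
    f=loc(-60,42); a=loc(-55,24); b=loc(110,58);e=loc(60,24)
    print(f"th{th} h{h} s{s} dr_y {-(th-ref[0])/90:.3f} off [{-d[0]/300:.4f},0,{-d[1]/300:.4f}] fascia {f[1]-9 if f[0]>-51 else 99:.1f} edge {-a[1] if a[0]>-51 else 99:.1f} tuckbot {L(-51,0).round(1)} top {L(-51,9).round(1)} free {L(157,0).round(1)} rim {-b[1] if b[0]<157 else 99:.1f}")
E
python3 - <<'E'
from plan import *
for th,h,s in [(0,1.5,0),(1,2.5,0),(2.5,3,0),(4,3.5,0),(6,4,0),(8,4.5,0),(10,4.5,1),(12,4.5,2),(14,4.5,4),(16,4.5,5),(18,4.5,6)]: row(th,h,s)
print()
for s in (14,24,34,44,54,62): row(18,4.5,s,(18,4.5,6))
E
```

```text
th0 h1.5 s0 dr_y 0.000 off [-0.0000,0,-0.0050] fascia 7.5 edge 1.5 tuckbot [-106.    25.5] top [-106.    34.5] free [102.   25.5] rim 99.0
th1 h2.5 s0 dr_y -0.011 off [0.0006,0,-0.0132] fascia 6.6 edge 2.5 tuckbot [-106.    25.6] top [-106.2   34.6] free [101.9  29.2] rim 99.0
th2.5 h3 s0 dr_y -0.028 off [0.0018,0,-0.0222] fascia 6.2 edge 3.0 tuckbot [-106.1   24.8] top [-106.5   33.8] free [101.7  33.8] rim 99.0
th4 h3.5 s0 dr_y -0.044 off [0.0033,0,-0.0311] fascia 5.8 edge 3.5 tuckbot [-106.1   23.9] top [-106.7   32.9] free [101.4  38.4] rim 99.0
th6 h4 s0 dr_y -0.067 off [0.0056,0,-0.0424] fascia 5.4 edge 4.0 tuckbot [-106.1   22.6] top [-107.1   31.6] free [100.7  44.4] rim 99.0
th8 h4.5 s0 dr_y -0.089 off [0.0084,0,-0.0535] fascia 5.0 edge 4.5 tuckbot [-106.1   21.4] top [-107.4   30.3] free [99.8 50.3] rim 99.0
th10 h4.5 s1 dr_y -0.111 off [0.0081,0,-0.0635] fascia 5.1 edge 4.5 tuckbot [-105.    19.7] top [-106.6   28.6] free [99.8 55.9] rim 99.0
th12 h4.5 s2 dr_y -0.133 off [0.0081,0,-0.0736] fascia 5.1 edge 4.5 tuckbot [-103.9   18.2] top [-105.7   27. ] free [99.6 61.5] rim
[... 542 characters left out ...]
81.1] rim 23.2
th18 h4.5 s24 dr_y 0.000 off [-0.0600,0,-0.0000] fascia 5.2 edge 4.5 tuckbot [-82.1  19.9] top [-84.9  28.5] free [115.8  84.2] rim 23.2
th18 h4.5 s34 dr_y 0.000 off [-0.0933,0,0.0000] fascia 5.2 edge 4.5 tuckbot [-72.6  23. ] top [-75.3  31.6] free [125.3  87.3] rim 23.2
th18 h4.5 s44 dr_y 0.000 off [-0.1267,0,-0.0000] fascia 5.2 edge 4.5 tuckbot [-63.   26.1] top [-65.8  34.7] free [134.8  90.4] rim 23.2
th18 h4.5 s54 dr_y 0.000 off [-0.1600,0,0.0000] fascia 99.0 edge 99.0 tuckbot [-53.5  29.2] top [-56.3  37.8] free [144.3  93.5] rim 23.2
th18 h4.5 s62 dr_y 0.000 off [-0.1867,0,0.0000] fascia 99.0 edge 99.0 tuckbot [-45.9  31.7] top [-48.7  40.2] free [151.9  96. ] rim 23.2
```

Request:
{"api": "servo_tool", "payload": {
  "targets": [
    {"dr": [0,0,0],"offset": [0,0,-0.005],"hand": 1},
    {"dr": [0,-0.011,0],"offset": [0.0006,0,-0.0132],"hand": 1},
    {"dr": [0,-0.028,0],"offset": [0.0018,0,-0.0222],"hand": 1},
    {"dr": [0,-0.044,0],"offset": [0.0033,0,-0.0311],"hand": 1},
    {"dr": [0,-0.056,0],"offset": [0.0045,0,-0.037],"hand": 1},
    {"dr": [0,-0.067,0],"offset": [0.0056,0,-0.0424],"hand": 1},
    {"dr": [0,-0.078,0],"offset": [0.007,0,-0.048],"hand": 1},
    {"dr": [0,-0.089,0],"offset": [0.0084,0,-0.0535],"hand": 1},
    {"dr": [0,-0.089,0],"offset": [0.0084,0,-0.0535],"hand": 1},
    {"dr": [0,-0.089,0],"offset": [0.0084,0,-0.0535],"hand": 1},
    {"dr": [0,-0.089,0],"offset": [0.0084,0,-0.0535],"hand": 1}
  ]
}}

```text
t: 4.28
position: [0.4668, -0.0944, 0.0476]
orientation: [-2.485, 1.778, 0.174]
force: [0.6, 0.4, -0.3]
width: 0.288
grip_force: 25.0
```

```bash
python3 - <<'E'
from h import *
s=sensors.sense(); print(s['position'],s['wrist_torque'])
p,d,c=shot("side"); p2,d2,c2=shot("wrist"); cv2.imwrite("pics/side1.png",p)
C=np.array([.4755,-.1195]); ey=np.array([-.322,.947]); ex=np.array([.947,.322])
W=world(c2,d2); q=W[...,:2]-C; x=q@ex; y=q@ey
m=(d2>0)&(abs(x)<.009)&(y>-.058)&(y<.015)&(W[...,2]<.08)
f=np.polyfit(y[m],W[m][:,2],1); print(m.sum(),np.degrees(np.arctan(f[0])),np.polyval(f,[-.055,0]))
E
```

```text
[ 0.46680663 -0.09443213  0.04764281] [-0.47286472 -0.08936706 -0.00119056]
6837 8.104262661668399 [0.03761756 0.0454494 ]
```

View pics/side1.png

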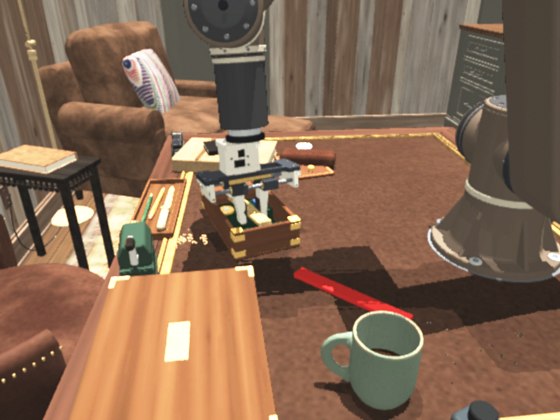

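The side view shows the rule at (255,215) tipped up between the fingers with the case unmoved. The measured tilt is 8.1° and the height at the block edge matches the plan, so I'll continue.

```bash
python3 - <<'E'
from plan import *
for th,h,s in [(10,4.5,1),(12,4.5,2),(14,4.5,4),(16,4.5,5),(18,4.5,6),(18,4.5,10),(18,4.5,18),(18,4.5,26),(18,4.5,34),(18,4.5,42),(18,4.5,50),(18,4.5,58),(18,4.5,64)]: row(th,h,s,(8,4.5,0))
E
```

```text
th10 h4.5 s1 dr_y -0.022 off [-0.0017,0,-0.0099] fascia 5.1 edge 4.5 tuckbot [-105.    19.7] top [-106.6   28.6] free [99.8 55.9] rim 99.0
th12 h4.5 s2 dr_y -0.044 off [-0.0031,0,-0.0199] fascia 5.1 edge 4.5 tuckbot [-103.9   18.2] top [-105.7   27. ] free [99.6 61.5] rim 99.0
th14 h4.5 s4 dr_y -0.067 off [-0.0074,0,-0.0304] fascia 5.2 edge 4.5 tuckbot [-101.7   17. ] top [-103.9   25.7] free [100.1  67.3] rim 99.0
th16 h4.5 s5 dr_y -0.089 off [-0.0081,0,-0.0408] fascia 5.2 edge 4.5 tuckbot [-100.5   15.6] top [-102.9   24.3] free [99.5 73. ] rim 99.0
th18 h4.5 s6 dr_y -0.111 off [-0.0083,0,-0.0514] fascia 5.2 edge 4.5 tuckbot [-99.2  14.4] top [-102.    22.9] free [98.6 78.6] rim 99.0
th18 h4.5 s10 dr_y -0.111 off [-0.0215,0,-0.0537] fascia 5.2 edge 4.5 tuckbot [-95.4  15.6] top [-98.2  24.2] free [102.4  79.9] rim 99.0
th18 h4.5 s18 dr_y -0.111 off [-0.0477,0,-0.0584] fascia 5.2 edge 4.5 tuckbot [-87.8  18.1] top [-90.6  26.6] free [110.   82.4] rim 23.2
th18 h4.5 s26 dr_y -0.111 off [-0.0740,0,-0.0630] fascia 5.2 edge 4.5 tuckbot [-80.2  20.6] top [-82.9  29.1] free [117.7  84.8] rim 23.2
th18 h4.5 s34 dr_y -0.111 off [-0.1002,0,-0.0676] fascia 5.2 edge 4.5 tuckbot [-72.6  23. ] top [-75.3  31.6] free [125.3  87.3] rim 23.2
th18 h4.5 s42 dr_y -0.111 off [-0.1265,0,-0.0723] fascia 5.2 edge 4.5 tuckbot [-65.   25.5] top [-67.7  34.1] free [132.9  89.8] rim 23.2
th18 h4.5 s50 dr_y -0.111 off [-0.1528,0,-0.0769] fascia 5.2 edge 4.5 tuckbot [-57.3  28. ] top [-60.1  36.5] free [140.5  92.2] rim 23.2
th18 h4.5 s58 dr_y -0.111 off [-0.1790,0,-0.0815] fascia 99.0 edge 99.0 tuckbot [-49.7  30.4] top [-52.5  39. ] free [148.1  94.7] rim 23.2
th18 h4.5 s64 dr_y -0.111 off [-0.1987,0,-0.0850] fascia 99.0 edge 99.0 tuckbot [-44.   32.3] top [-46.8  40.9] free [153.8  96.6] rim 23.2
```

Request:
{"api": "servo_tool", "payload": {
  "targets": [
    {"dr": [0,-0.022,0],"offset": [-0.0017,0,-0.0099],"hand": 1},
    {"dr": [0,-0.044,0],"offset": [-0.0031,0,-0.0199],"hand": 1},
    {"dr": [0,-0.067,0],"offset": [-0.0074,0,-0.0304],"hand": 1},
    {"dr": [0,-0.089,0],"offset": [-0.0081,0,-0.0408],"hand": 1},
    {"dr": [0,-0.111,0],"offset": [-0.0083,0,-0.0514],"hand": 1},
    {"dr": [0,-0.111,0],"offset": [-0.0083,0,-0.0514],"hand": 1},
    {"dr": [0,-0.111,0],"offset": [-0.0215,0,-0.0537],"hand": 1},
    {"dr": [0,-0.111,0],"offset": [-0.0477,0,-0.0584],"hand": 1},
    {"dr": [0,-0.111,0],"offset": [-0.074,0,-0.063],"hand": 1},
    {"dr": [0,-0.111,0],"offset": [-0.1002,0,-0.0676],"hand": 1},
    {"dr": [0,-0.111,0],"offset": [-0.1265,0,-0.0723],"hand": 1},
    {"dr": [0,-0.111,0],"offset": [-0.1528,0,-0.0769],"hand": 1},
    {"dr": [0,-0.111,0],"offset": [-0.179,0,-0.0815],"hand": 1},
    {"dr": [0,-0.111,0],"offset": [-0.1987,0,-0.085],"hand": 1},
    {"dr": [0,-0.111,0],"offset": [-0.1987,0,-0.085],"hand": 1},
    {"dr": [0,-0.111,0],"offset": [-0.1987,0,-0.085],"hand": 1}
  ]
}}

```text
t: 6.38
position: [0.4492, -0.0421, 0.0812]
orientation: [-2.387, 1.708, 0.378]
force: [-0.3, 0.5, -1.2]
width: 0.286
grip_force: 25.0
```

```bash
python3 - <<'E'
from h import *
s=sensors.sense(); print(s['position'],s['wrist_torque'])
p2,d2,c2=shot("wrist"); cv2.imwrite("pics/wrist2.png",p2)
C=np.array([.4755,-.1195]); ey=np.array([-.322,.947]); ex=np.array([.947,.322])
W=world(c2,d2); q=W[...,:2]-C; x=q@ex; y=q@ey
m=(d2>0)&(abs(x)<.008)&(y>-.058)&(y<.05)&(W[...,2]<.1)&(W[...,2]>.038)
f=np.polyfit(y[m],W[m][:,2],1); print(m.sum(),np.degrees(np.arctan(f[0])),np.polyval(f,[-.045,0]),np.percentile(y[m],[0,1]))
E
```

```text
[ 0.44915276 -0.04206691  0.08124234] [-1.0612381  -0.24657019 -0.01731048]
8563 18.119016034412297 [0.04158983 0.05631463] [-0.03220756 -0.03157615]
```

View pics/wrist2.png

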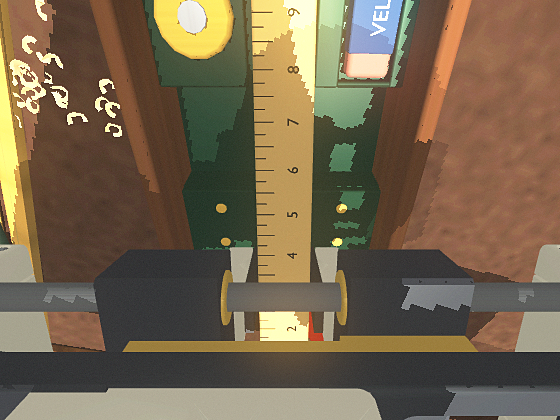

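The rule's tucked end is clear of the deck (tilt 18.1°, line height as planned), and the eraser is in place at (372,40). I'll raise it, then level and offer it forward.

Request:
{"api": "servo_tool", "payload": {
  "targets": [
    {"dr": [0,0,0],"offset": [-0.02,0,-0.04],"hand": 1},
    {"dr": [0,0,0],"offset": [-0.05,0,-0.11],"hand": 1},
    {"dr": [0,0,0],"offset": [-0.08,0,-0.19],"hand": 1},
    {"dr": [0,0,0],"offset": [-0.11,0,-0.28],"hand": 1},
    {"dr": [0,0,0],"offset": [-0.15,0,-0.37],"hand": 1},
    {"dr": [0,0,0],"offset": [-0.18,0,-0.45],"hand": 1},
    {"dr": [0,0.02,0],"offset": [-0.197,-0.03,-0.497],"hand": 1},
    {"dr": [0,0.05,0],"offset": [-0.18,-0.08,-0.505],"hand": 1},
    {"dr": [0,0.08,0],"offset": [-0.16,-0.14,-0.51],"hand": 1},
    {"dr": [0,0.11,0],"offset": [-0.14,-0.2,-0.52],"hand": 1},
    {"dr": [0,0.14,0],"offset": [-0.12,-0.26,-0.525],"hand": 1},
    {"dr": [0,0.17,0],"offset": [-0.1,-0.32,-0.53],"hand": 1},
    {"dr": [0,0.19,0],"offset": [-0.085,-0.36,-0.535],"hand": 1},
    {"dr": [0,0.2,0],"offset": [-0.075,-0.379,-0.537],"hand": 1},
    {"dr": [0,0.2,0],"offset": [-0.075,-0.379,-0.537],"hand": 1},
    {"dr": [0,0.2,0],"offset": [-0.075,-0.379,-0.537],"hand": 1},
    {"dr": [0,0.2,0],"offset": [-0.075,-0.379,-0.537],"hand": 1},
    {"dr": [0,0.2,0],"offset": [-0.075,-0.379,-0.537],"hand": 1}
  ]
}}

```text
t: 8.68
position: [0.5658, -0.0324, 0.2416]
orientation: [-2.554, 1.829, -0.0]
force: [0.4, -0.5, -0.2]
width: 0.284
grip_force: 25.0
```

```bash
python3 - <<'E'
from h import *
s=sensors.sense(); print(s['position'],s['orientation'],s['qd'].round(4))
p2,d2,c2=shot("wrist"); p,d,c=shot("scene"); cv2.imwrite("pics/scene1.png",p)
W=world(c2,d2); m=(d2>0)&(abs(W[...,2]-s['position'][2])<.03)
q=W[...,:2]-s['position'][:2]; ey=np.array([-.322,.947]); ex=np.array([.947,.322]); x=q@ex;y=q@ey
m&=(abs(x)<.009)&(y<-.02)
f=np.polyfit(y[m],W[m][:,2],1); g=np.polyfit(x[m],W[m][:,2],1); print(m.sum(),np.degrees(np.arctan([f[0],g[0]])),W[m][:,2].mean(),y[m].min())
S=world(c,d); k=(abs(S[...,2]-.058)<.004)&(d>0); roi=np.zeros_like(k); roi[180:300,235:420]=1
print(cv2.minAreaRect((S[k&roi][:,:2]*1000).astype(np.float32)))
E
```

```text
[ 0.5657595  -0.03239078  0.24161554] [-2.55407707e+00  1.82879042e+00 -9.70189554e-05] [ 0.0027  0.0015  0.0022 -0.0002 -0.     -0.0011]
10686 [ 0.14165166 -0.07396108] 0.24282692703448638 -0.12011961885388145
((475.5009460449219, -119.86659240722656), (134.9849853515625, 238.02235412597656), 18.662517547607422)
```

View pics/scene1.png

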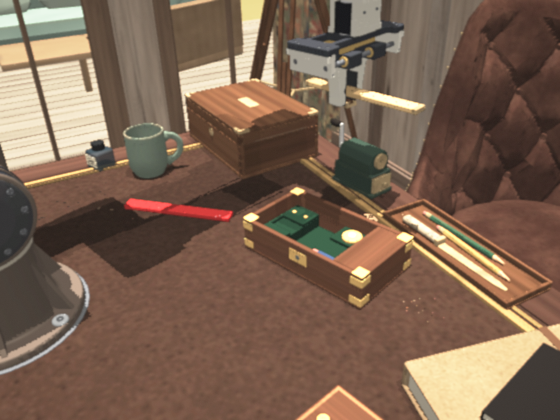

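The scene view shows the rule held level at (365,95) with the case empty and unmoved. I'll check the clearance to the device pin at (340,128) before handing in.

```bash
python3 - <<'E'
from h import *
p,d,c=shot("scene"); S=world(c,d)
for n,(a,b,e,f) in dict(pin=(120,150,335,346),device=(140,200,335,395),chest=(85,170,188,318)).items():
    Q=S[a:b,e:f][d[a:b,e:f]>0]; Q=Q[(Q[:,2]<.23)&(Q[:,0]<.95)]; print(n,Q[Q[:,2].argmax()].round(3),np.percentile(Q,[5,50,95],axis=0).round(3).tolist())
print(sensors.sense()['qd'].round(4))
E
```

```text
pin [0.651 0.114 0.117] [[0.639, 0.072, -0.001], [0.652, 0.104, 0.086], [0.722, 0.217, 0.115]]
device [0.671 0.029 0.088] [[0.618, -0.011, -0.001], [0.648, 0.021, 0.038], [0.696, 0.079, 0.085]]
chest [0.611 0.385 0.109] [[0.449, 0.191, -0.001], [0.526, 0.246, 0.078], [0.643, 0.426, 0.106]]
[ 0.0019  0.0018  0.0001 -0.0002 -0.0009 -0.0003]
```

Everything nearby is below 0.12 m and the rule is at 0.24 m, so it's clear. I'll hand in.

```bash
python3 -c "
from rig import workorder; print(workorder.sign_off())"
```

```text
the job is handed in; nothing more can be done
None
```

The job is handed in: the rule is out of the case and held still, level and face up about 24 cm above the desk, clear of everything, with the case unmoved and the eraser still in its pocket when last seen.

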